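Load the spice tray and slide it under the half-shelf

TASK

Stand the small red-lidded tin upright in the low steel tray, then take the tray by its wooden handle and slide it along the plank, without lifting it, straight in under the half-shelf until it meets the sprung buffer hidden at the back. Ease it on just far enough that it stays lightly pressed against the buffer when you let go; do not ram the buffer to its end, do not bump the half-shelf with tray, tin or arm, and leave the other things where they are.

Things in the scene. Friction and masses are not known exactly. Their poses are not given: they have to be found in the camera images.
- tin_mid (a point): Centre (half-way up) of the loose tin to be loaded: steel, 42 mm across, 42 mm high, flush red plastic lid, about 0.12 kg; z is the tin's axis, up. It starts upright on the plank left or right of the tray; a stack of steel cups stands on the other side.
- tray: Low loose steel tray, about 0.6 kg, origin at the centre of the pan's underside. Pan 120 mm (x) by 110 mm (y), floor 3 mm thick, rim 3 mm thick and 9 mm high. Its +x end goes in first; the handle is at its -x end. Sliding it takes roughly 2 to 8 N. On the buffer, the pan front is between 10 mm outside and 45 mm inside the front of the board and the handle still sticks out.
- tray_grip (a point): Grip point on the tray's dark wooden handle, axes as the tray's: 140 mm to -x of the tray's origin (80 mm in front of the pan), 27 mm above the plank. The handle is a straight bar along the tray's x, 18 mm wide (y), 22 mm high (16 to 38 mm over the plank), from 69 to 179 mm to -x of the tray's origin, free underneath.
- shelf: Fixed teak half-shelf (the overhang). Origin on the plank under the board's centre; +x points inward from the open front, which is at x = -100 mm. Board 200 mm (x) by 175 mm (y), underside 62 mm, top 74 mm over the plank (pots on its rear half, to 139 mm); side walls 15 mm thick leave an opening 145 mm wide, centred on y = 0.
- rail: Fixed wood rail behind the half-shelf, same origin and axes as it. On it sits a sprung rubber buffer (50 mm wide, 2 to 14 mm over the plank, y = 0). Its front face rests 10 to 60 mm to +x of this origin: a different depth each time, not readable, to be felt. It yields 5 mm at 1 N/mm (5 N), then is rigid; the tray's friction on the plank holds the tray against the spring.
Not all that is in view belongs to the job. What is shaped like the part that bears tin_mid but orange or white is not meant.

How it is judged (in metres and radians):
On the way:
1. the tin stands upright and released in the tray, the tray still wholly in front of the half-shelf (x of tin_mid in the frame of tray between -0.04 and 0.04 m and y of tin_mid in the frame of tray between -0.036 and 0.036 m and z of tin_mid in the frame of tray below 0.03 m and angle between tin_mid's own z axis and vertical below 0.12 rad and contact force between tin and the fingers below 0.1 N and x of tray in the frame of shelf below -0.15 m), for 0.2 s.
At the end, for the whole second after the job is handed in: The tin stands upright (within 7 degrees) on the tray's floor; the tray lies flat on the plank and still, under the half-shelf, within 20 mm of the middle of the opening and 7 degrees of square, and rests against the sprung buffer with at least 0.4 N (x of tin_mid in the frame of tray between -0.04 and 0.04 m and y of tin_mid in the frame of tray between -0.036 and 0.036 m and z of tin_mid in the frame of tray below 0.03 m and angle between tin_mid's own z axis and vertical below 0.12 rad and contact force between tin and the fingers below 0.1 N and contact force between tray and rail above 0.4 N and x of tray in the frame of shelf above -0.055 m and y of tray in the frame of shelf between -0.02 and 0.02 m and angle between the x axis of tray and the x axis of shelf, either way round below 0.12 rad and angle between tray's own z axis and vertical below 0.05 rad and linear speed of each of tray, tin below 0.01 m/s); the robot touches nothing.
It fails at once if the tray is rammed into the buffer (over 12 N) (contact force between tray and rail above 12 N).
It fails at once if the half-shelf is bumped by the tray, arm or fingers (over 4 N) or the tin (over 1 N) (contact force between any of tray, the arm, the fingers and shelf above 4 N or contact force between tin and shelf above 1 N).
It fails at once if the tray is lifted off the plank (over 20 mm) (height (world z) of tray above 0.02 m).
It fails at once if the dabba, scoop, cups, jar, sieve or brass bowl is moved over 30 mm (distance of any of dabba, scoop, cups, jar, sieve, katori from where it was at the start of the episode above 0.03 m).
It also fails if it takes over 72 s, if anything falls off the work surface, if the arm or the gripper's body presses on something with over 40 N, if the wrist force passes 120 N, or if a joint passes its speed limit or range.

ROBOT

A 6-joint arm with a two-finger parallel gripper is mounted at the origin on the work surface. World frame = base frame: x ahead of the robot, y to its left, z up, the work surface at z = 0. Lengths are in mm, angles in rad, forces in N, time in s.
With the tool pointing down it reaches from about 350 to 775 mm from the base axis. Payload 7.3 kg.
Tool frame: the origin (TCP) lies midway between the tips of the shut fingers; the grasp point (between the pads) lies 19 mm behind it (bot.tcp_to_grasp is the distance from the TCP to the grasp point, in mm); z points along the fingers, y is the line along which they close (so a half turn about z gives the same grasp; the last joint's range is limited). The gripper opens to 92 mm and grips with 3 to 60 N. Pads are 19 mm wide; open, the fingers measure 130 mm over their backs; the gripper's body (75 mm by 190 mm) begins 47 mm behind the grasp point.
Start: joints at [1.103, 0.342, 1.524, -0, 1.275, -0.146], TCP at [166.03, 498.075, 226.741] pointing down, gripper open.
Joint ranges: [-2.53, 2.53], [-0.77, 2.02], [0.04, 2.7], [-1, 4.14], [0.28, 2.66], [-3.11, 3.11]. Speed limits (rad/s): [2.57, 2.57, 3.14, 3.14, 3.14, 3.14].

INTERFACE

Orientations are given as [roll, pitch, yaw] about the fixed x, y, z axes, in that order (R = Rz(yaw) Ry(pitch) Rx(roll)).
In Python, from plant import bot, viewer gives the robot as it stands. The module is installed in compiled form; this text tells all that it offers.
- The arm moves only by the shell command python3 -m handwheel 'ROWS'. ROWS is text: rows parted by semicolons, each of 7 numbers parted by spaces: the shift along the tool's x, y, z scaled (see below), then the turn, a rotation vector about the tool's x, y, z scaled (see below), then the opening, from -1 (shut) to 1 (fully open), so that 0 is half open. In form: tx ty tz rx ry rz gripper; .... A call has 1 to 8 rows; each row is the pose to reach, as a shift and turn from the pose commanded when the call began, along the tool's axes at that moment, turning the shorter way round; what a row does not reach only later rows make up. The controller multiplies each number of a shift by 10 cm and each number of a turn by pi rad. A row lasts 1/12 s, in which the tool goes at most 41.7 mm and 7.16 degrees, less where a joint would pass 70% of its speed; a pose out of reach is approached as far as the arm can. A call with a number of a shift or a turn outside -1 to 1 is refused whole. A call with a gripper value outside its range is refused whole. The fingers move at their own pace and stop on an object; the grip force is fixed at half the most. Time passes only in rows, so rows that repeat a pose let the fingers close. It gives the time, the measured TCP pose, the force, the opening and the grip force at its end, in the units of the state.
- bot.get_obs(): the state, without advancing time (a new reading comes with each control period).
- viewer.capture(name): name is "scene" or "side" or "wrist"; returns a dict with "frame" (480x640x3 uint8, red, green, blue), "fov_y" (degrees; the focal length in pixels is half the picture's height over the tangent of half this angle, whatever the lens; pixels are square), "cx", "cy" (the principal point, pixels), "T" (4x4, takes a point from camera to world coordinates). Camera axes: x right, y down, z forward; pixel columns grow to the right and rows downward; lengths in mm; the calibration is good to about 2 mm. A picture is of the moment at which its call begins. There is no depth.
- bot.close_job(): hands the job in; it is judged then, once.
Trained networks look in a picture, given as the dict that the camera call returned (one of the last four; its "shot" number tells which), for a name from the list of things; names that differ only in an ending like _2 or _b are one class to them, and where a whole thing is asked for, a point or a joint stands for the part that bears it (a point fixed in the world has none). Each returns a list of dicts, best first, with "score" (0 to 1); they miss things now and then, are a little off and sometimes report something else, mostly with a low value. They report only what shows in the picture. A call takes as long as a camera call. They do not tell look-alikes from the thing itself.
- viewer.recognise(target, picture): "centre" ([column, row] in pixels, amid what is visible of it).
- viewer.cut_out(target, picture): "pixels" (480x640 bool, what is visible of it) and "centre" ([column, row] in pixels, amid what is visible of it).
The state is a dict: "time": time; "joint_positions": joint angles; "dq": joint speeds; "tau": joint torques, N m; "tool_pos": TCP position; "tcp_rot": TCP orientation; "contact_force": force on the tool from outside, world axes, zero at the start; "moment": the same for the moment, N m; "grip_width": finger opening in mm; "finger_force": force on a finger pad.
Only numpy, scipy, OpenCV 4.12 (cv2) and the standard library are available. Lean on these libraries where they do the work, as an engineer would, in place of code of your own. Each camera call takes 0.05 s, during which the arm holds its last target. There are 200 camera calls.

## Working session

There is one attempt and no reset: what is moved stays moved. The work goes in short steps, Python scripts to look and compute and a shell command to move; the robot and the scene stay as the last step left them, time stands still between calls to the robot, and variables do not carry over. Pictures are saved under pics/ and viewed, at most 10 in all, crops included, and the job is handed in when it is done.

```bash
mkdir -p pics; cat > h.py <<'E'
import numpy as np, cv2
from plant import bot, viewer
def ray(p,uv):
    f=240/np.tan(np.radians(p["fov_y"])/2); d=np.array([(uv[0]-p["cx"])/f,(uv[1]-p["cy"])/f,1.])
    T=np.array(p["T"]); return T[:3,3],T[:3,:3]@d
def onz(p,uv,z):
    o,d=ray(p,uv); return o+d*(z-o[2])/d[2]
def proj(p,X):
    f=240/np.tan(np.radians(p["fov_y"])/2); T=np.array(p["T"]); c=T[:3,:3].T@(np.array(X,float)-T[:3,3])
    return [f*c[0]/c[2]+p["cx"],f*c[1]/c[2]+p["cy"]]
def tri(a,b):
    A=np.zeros((3,3));v=np.zeros(3)
    for o,d in(a,b):
        d=d/np.linalg.norm(d);M=np.eye(3)-np.outer(d,d);A+=M;v+=M@o
    return np.linalg.solve(A,v)
def save(p,n): cv2.imwrite("pics/"+n,p["frame"][:,:,::-1])
E
python3 - <<'E'
from h import *
np.set_printoptions(precision=1,suppress=True)
for c in("scene","side","wrist"):
    p=viewer.capture(c); save(p,c+"0.png"); print(c,p["fov_y"],np.array(p["T"]).round(2).tolist())
    for t in("tin_mid","tray","tray_grip","shelf","rail"):
        print(t,[(np.round(r["centre"]),round(r["score"],2),onz(p,r["centre"],{"tin_mid":21,"tray":3,"tray_grip":38,"shelf":74,"rail":20}[t])) for r in viewer.recognise(t,p)[:4]])
print(bot.get_obs())
E
cd pics; python3 -c "
import cv2,numpy as np
cv2.imwrite('all0.png',cv2.resize(np.vstack([np.hstack([cv2.imread('scene0.png'),cv2.imread('side0.png')])]),(800,300)))"
```

```text
scene 54.9438715560997 [[-0.31, 0.7, -0.64, 1264.46], [0.95, 0.24, -0.19, 268.35], [0.02, -0.67, -0.74, 794.77], [0.0, 0.0, 0.0, 1.0]]
tin_mid [(array([427., 230.]), 0.84, array([470.6, 285. ,  21. ])), (array([417., 255.]), 0.79, array([557.2, 277.1,  21. ])), (array([429., 207.]), 0.69, array([390.8, 277.9,  21. ])), (array([471., 253.]), 0.66, array([511. , 391.3,  21. ]))]
tray [(array([298., 234.]), 0.56, array([566.5,  -1.4,   3. ]))]
tray_grip [(array([294., 237.]), 0.89, array([607.,   6.,  38.]))]
shelf [(array([275., 305.]), 0.85, array([815.8,  44.5,  74. ]))]
rail [(array([244., 351.]), 0.76, array([895.7,  12.4,  20. ]))]
side 43.938933840614915 [[-0.98, -0.11, 0.17, 437.72], [-0.2, 0.64, -0.74, 876.48], [-0.02, -0.76, -0.65, 801.49], [0.0, 0.0, 0.0, 1.0]]
tin_mid [(array([436., 379.]), 0.86, array([395.1, 287.9,  21. ])), (array([356., 423.]), 0.81, array([505.9, 389. ,  21. ])), (array([334., 362.]), 0.67, array([558.1, 283.9,  21. ])), (array([384., 372.]), 0.6, array([476.3, 288.7,  21. ]))]
tray [(array([361., 255.]), 0.94, array([558.3,   1.4,   3. ])), (array([234., 234.]), 0.18, array([829.9, -16.8,   3. ]))]
tray_grip [(array([359., 254.]), 0.91, array([556.6,  37.8,  38. ]))]
shelf [(array([232., 234.]), 0.64, array([797.7,  62.5,  74. ]))]
rail []
wrist 58.09896487477897 [[0.32, 0.92, 0.25, 99.92], [0.95, -0.31, -0.08, 519.27], [0.0, 0.26, -0.97, 385.28], [0.0, 0.0, 0.0, 1.0]]
tin_mid []
tray []
tray_grip []
shelf []
rail []
{'time': 0.9, 'joint_positions': array([ 1.1,  0.3,  1.5, -0. ,  1.3, -0.1]), 'dq': array([ 0.,  0.,  0.,  0., -0.,  0.]), 'tau': array([ -0. , -43.1, -24.4,   0.1,   0. ,  -0. ]), 'tool_pos': array([166. , 498.1, 226.8]), 'tcp_rot': array([3.1, 0. , 2.8]), 'contact_force': array([-0.6,  0.2,  0.6]), 'moment': array([ 0., -0., -0.]), 'finger_force': 0.0, 'grip_width': 91.46377751250064}
```

View pics/scene0.png

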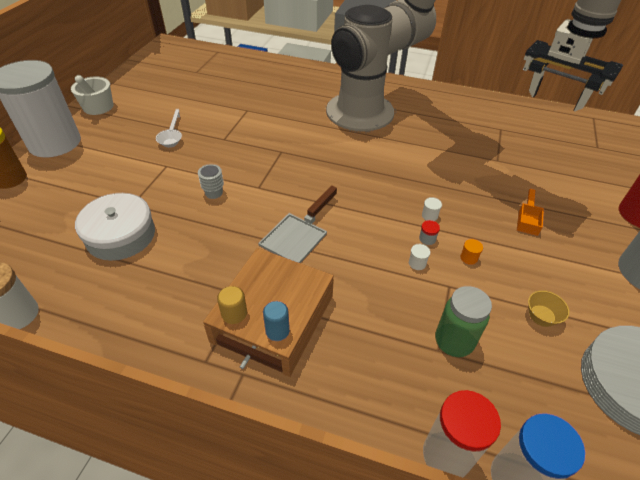

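View pics/side0.png

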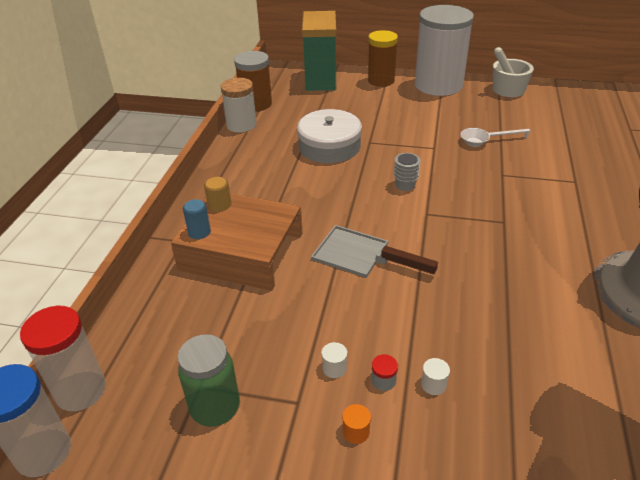

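The candidates are red-lidded (scene 429,232 / side 384,372), white (432,207), white (420,256) and orange (472,252). Only the red-lidded steel one fits the description. The tray is at scene (295,237) with its handle pointing toward the robot, the half-shelf is at (275,305), and the cups are at (211,180). I'll confirm this with a crop and measure.

```bash
python3 - <<'E'
from h import *
np.set_printoptions(precision=1,suppress=True)
P={c:viewer.capture(c) for c in("scene","side")}
for c,p in P.items():
    for t,z in(("tin_mid",21),("tray",9),("tray_grip",38),("shelf",74)):
        for r in viewer.cut_out(t,p)[:4 if t=="tin_mid" else 1]:
            m=r["pixels"].astype(np.uint8); v,u=np.nonzero(m)
            W=np.array([onz(p,(a,b),z)[:2] for a,b in zip(u,v)],np.float32)
            print(c,t,round(r["score"],2),np.round(r["centre"]),m.sum(),"bbox",u.min(),u.max(),v.min(),v.max())
            q=cv2.minAreaRect(W); print("   rect",np.round(q[0],1),np.round(q[1],1),round(q[2],1), cv2.boxPoints(q).round(0).tolist() if t!="tin_mid" else "")
a=[r for r in viewer.recognise("tin_mid",P["scene"]) if abs(r["centre"][0]-429)<5 and abs(r["centre"][1]-231)<6][0]["centre"]
b=[r for r in viewer.recognise("tin_mid",P["side"]) if abs(r["centre"][0]-384)<6][0]["centre"]
print("tin tri",tri(ray(P["scene"],a),ray(P["side"],b)))
s=P["side"]["frame"][:,:,::-1]; e=P["scene"]["frame"][:,:,::-1]
R=lambda x,w,h:cv2.resize(x,(w,h),interpolation=cv2.INTER_CUBIC)
cv2.imwrite("pics/crop1.png",np.vstack([np.hstack([R(s[330:450,300:460],400,300),R(e[190:280,395:515],400,300)]),np.hstack([R(s[170:290,170:330],400,300),R(e[240:375,200:380],400,300)])]))
E
```

```text
scene tin_mid 0.97 [420. 256.] 394 bbox 409 429 245 269
   rect [561.4 282.6] [74.1 38.9] 0.3 
scene tin_mid 0.9 [471. 253.] 394 bbox 461 483 239 263
   rect [503.8 391.9] [39.1 80.8] 76.6 
scene tin_mid 0.86 [430. 206.] 327 bbox 422 440 198 220
   rect [396.1 284.4] [80.9 39.7] 2.0 
scene tin_mid 0.72 [426. 232.] 405 bbox 419 439 220 244
   rect [476.2 291. ] [42.2 82.9] 87.0 
scene tray 0.69 [294. 233.] 2308 bbox 257 335 187 261
   rect [519.   10.2] [114.5 269.9] 75.0 [[374.0, -10.0], [635.0, -80.0], [664.0, 31.0], [404.0, 100.0]]
scene tray_grip 0.87 [297. 236.] 2312 bbox 259 336 186 261
   rect [544.7  23.1] [109.  262.8] 73.5 [[403.0, 8.0], [655.0, -66.0], [686.0, 38.0], [434.0, 113.0]]
scene shelf 0.92 [275. 306.] 9526 bbox 203 334 248 376
   rect [816.1  34.3] [205.  231.3] 83.8 [[690.0, -55.0], [920.0, -80.0], [942.0, 124.0], [712.0, 149.0]]
side tin_mid 0.97 [437. 378.] 868 bbox 422 449 357 394
   rect [395.9 281.3] [42.7 72.7] 2.4 
side tin_mid 0.95 [381. 371.] 806 bbox 372 397 354 390
   rect [475.9 288.9] [39.4 71.3] 3.3 
side tin_mid 0.83 [355. 425.] 964 bbox 342 370 403 443
   rect [506.2 388. ] [41.9 67.2] 8.1 
side tray 0.61 [358. 253.] 3148 bbox 312 437 226 276
   rect [527.4  10.6] [122.2 237.7] 73.5 [[396.0, -14.0], [624.0, -82.0], [659.0, 35.0], [431.0, 103.0]]
side tray_grip 0.62 [358. 256.] 3251 bbox 311 437 225 277
   rect [523.9  42.7] [114.3 229. ] 74.3 [[398.0, 19.0], [619.0, -43.0], [650.0, 67.0], [429.0, 129.0]]
side shelf 0.85 [232. 236.] 9494 bbox 172 303 176 290
   rect [797.3  37.5] [292.1 261.3] 83.6 [[651.0, -93.0], [911.0, -122.0], [943.0, 168.0], [684.0, 197.0]]
tin tri [477.4 288.   20. ]
```

View pics/crop1.png

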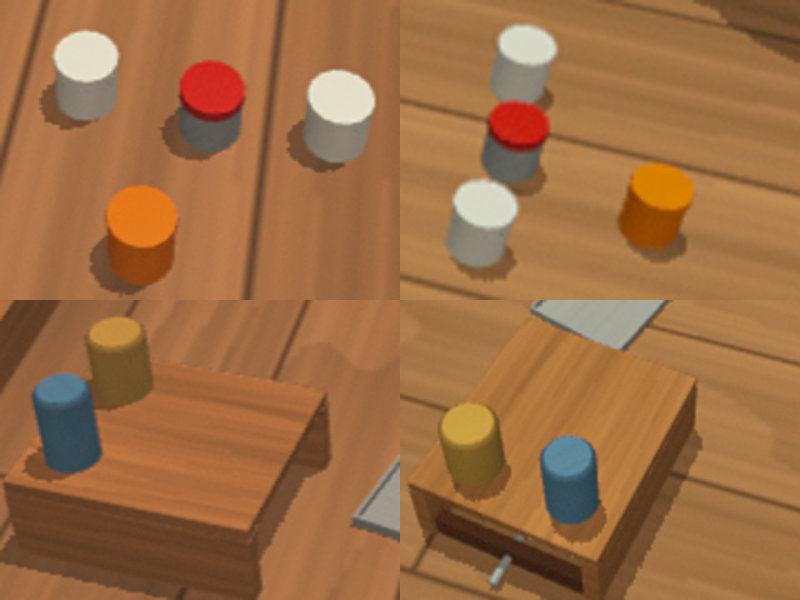

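The crop confirms it: red lid with a steel body at top left (211,105), next to white and orange decoys. The shelf's board corners are also clear. Next I fit the tray and shelf poses.

```bash
cat >> h.py <<'E'
from scipy.optimize import minimize, least_squares
def box(x0,x1,y0,y1,z0,z1): return np.array([[x,y,z] for x in(x0,x1) for y in(y0,y1) for z in(z0,z1)],float)
def tf(X,q):
    c,s=np.cos(q[2]),np.sin(q[2]); return np.c_[c*X[:,0]-s*X[:,1]+q[0],s*X[:,0]+c*X[:,1]+q[1],X[:,2]]
TR=[box(-60,60,-55,55,0,9),box(-179,-69,-9,9,16,38)]
def sil(p,boxes,q):
    m=np.zeros((480,640),np.uint8)
    for B in boxes:
        h=cv2.convexHull(np.array([proj(p,x) for x in tf(B,q)],np.float32)); cv2.fillConvexPoly(m,np.round(h*16).astype(np.int32),1,shift=4)
    return m.astype(bool)
def fit(PM,boxes,q0):
    f=lambda s:sum((sil(p,boxes,q0+s*[1,1,.01])^m).sum() for p,m in PM)
    r=minimize(f,np.zeros(3),method="Nelder-Mead",options=dict(initial_simplex=np.array([[0,0,0],[15,0,0],[0,15,0],[0,0,15]])))
    return q0+r.x*[1,1,.01],r.fun,[int(m.sum()) for _,m in PM]
E
python3 - <<'E'
from h import *
np.set_printoptions(precision=3,suppress=True)
P={c:viewer.capture(c) for c in("scene","side")}
for cs in(("scene","side"),("scene",),("side",)):
    print("tray",cs,fit([(P[c],viewer.cut_out("tray",P[c])[0]["pixels"]) for c in cs],TR,np.array([575,0,-.26])))
C=[("side",(300.8,207.2),(-1,-1)),("side",(269.2,261.2),(-1,1)),("side",(173.2,244.8),(1,1)),("scene",(332.8,276),(-1,1)),("scene",(205.4,324.2),(1,-1)),("scene",(291.4,356.1),(1,1)),("scene",(263,251),(-1,-1))]
f=lambda q:np.concatenate([np.array(proj(P[c],tf(np.array([[a*100,b*87.5,74]]),[q[0],q[1],q[2]/100])[0]))-uv for c,uv,(a,b) in C])
r=least_squares(f,[800,20,-10]); print("shelf",r.x,r.fun.reshape(-1,2))
for c,uv,s in C: print(c,s,onz(P[c],uv,74))
from scipy.spatial.transform import Rotation as R
o=bot.get_obs(); print(o["tcp_rot"],R.from_euler("xyz",o["tcp_rot"]).as_matrix(),o["tool_pos"])
E
```

```text
tray ('scene', 'side') (array([581.726,  -8.25 ,  -0.274]), np.float64(637.0), [2352, 3095])
tray ('scene',) (array([581.487,  -6.393,  -0.238]), np.float64(281.0), [2352])
tray ('side',) (array([579.982,  -8.422,  -0.276]), np.float64(353.0), [3095])
shelf [797.775  34.796  -9.435] [[-1.015 -0.617]
 [-0.455  2.604]
 [-4.047 -0.395]
 [ 2.931 -2.318]
 [-0.313 -2.659]
 [ 0.536  0.753]
 [-4.883 -4.257]]
side (-1, -1) [687.498 -41.258  74.   ]
side (-1, 1) [707.498 124.505  74.   ]
side (1, 1) [897.578 112.222  74.   ]
scene (-1, 1) [713.946 127.508  74.   ]
scene (1, -1) [893.961 -58.569  74.   ]
scene (1, 1) [904.522 111.111  74.   ]
scene (-1, -1) [697.613 -28.687  74.   ]
[3.141 0.    2.82 ] [[-0.949  0.316  0.   ]
 [ 0.316  0.949  0.   ]
 [-0.     0.    -1.   ]] [166.02  498.083 226.74 ]
```

```bash
R='';
python3 -m handwheel '-0.42 -0.12 0 0 0 0 0.5;-0.9 -0.25 0 0 0 0 0.5;-0.9 -0.25 0 0 0 0 0.5;-0.9 -0.25 0 0 0 0 0.5'
python3 -m handwheel '-0.42 -0.12 0 0 0 0 0.5;-0.9 -0.25 0 0 0 0 0.5;-0.9 -0.25 0 0 0 0 0.5;-0.9 -0.25 0 0 0 0 0.5'
python3 -m handwheel '-0.42 -0.12 0 0 0 0 0.5;-0.9 -0.25 0 0 0 0 0.5;-0.9 -0.25 0 0 0 0 0.5;-0.9 -0.25 0 0 0 0 0.5'
python3 -m handwheel '-0.42 -0.12 0 0 0 0 0.5;-0.9 -0.25 0 0 0 0 0.5;-0.9 -0.25 0 0 0 0 0.5;-0.9 -0.25 0 0 0 0 0.5'
python3 - <<'E'
from h import *
np.set_printoptions(precision=2,suppress=True)
p=viewer.capture("wrist"); save(p,"w1.png"); print(p["T"])
for r in viewer.cut_out("tin_mid",p): print(r["score"],r["centre"],onz(p,r["centre"],30),r["pixels"].sum())
o=bot.get_obs();print(o["time"],o["tool_pos"],o["tcp_rot"])
E
```

```text
time: 2.13
tool_pos: [245.6, 444.6, 226.8]
tcp_rot: [3.142, 0.001, 2.816]
contact_force: [0.1, 1.7, 0.0]
grip_width: 71.1
finger_force: 0.0
time: 2.47
tool_pos: [322.4, 393.0, 226.7]
tcp_rot: [3.141, 0.0, 2.816]
contact_force: [0.4, 0.9, 0.2]
grip_width: 68.9
finger_force: 0.0
time: 2.8
tool_pos: [399.4, 341.3, 226.5]
tcp_rot: [3.141, -0.0, 2.817]
contact_force: [-0.7, 0.0, -0.7]
grip_width: 69.3
finger_force: 0.0
time: 3.13
tool_pos: [476.5, 289.5, 226.3]
tcp_rot: [3.141, -0.001, 2.818]
contact_force: [-0.0, -1.1, -0.7]
grip_width: 69.3
finger_force: 0.0
[[  0.32   0.92   0.25 410.57]
 [  0.95  -0.31  -0.08 310.76]
 [  0.     0.26  -0.97 384.9 ]
 [  0.     0.     0.     1.  ]]
0.97 [446.9, 203.3] [504.29 390.85  30.  ] 2511
0.88 [341.0, 299.5] [558.13 281.08  30.  ] 2125
0.72 [322.5, 209.7] [476.51 291.09  30.  ] 2158
0.72 [280.1, 118.3] [396.23 282.56  30.  ] 2345
3.2333 [474.44 290.74 226.47] [ 3.14 -0.    2.82]
```

View pics/w1.png

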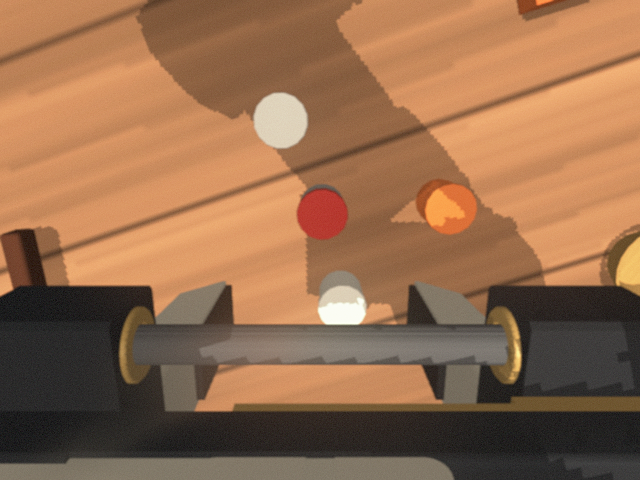

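The wrist view shows the red lid at (322,213), with whites at (280,120) and (342,305) and orange at (450,208). The tin is at about (477,290), right under the tool, so I lower, grip and lift.

```bash
cd .;
python3 -m handwheel '-0.02 0 0.4 0 0 0 0.5;-0.02 0 0.8 0 0 0 0.5;-0.02 0 1 0 0 0 0.5;-0.02 0 1 0 0 0 0.5'
python3 -m handwheel '0 0 0.3 0 0 0 0.5;0 0 0.6 0 0 0 0.5;0 0 0.85 0 0 0 0.5;0 0 0.95 0 0 0 0.5;0 0 0.95 0 0 0 0.5'
python3 -m handwheel '0 0 0.1 0 0 0 0.5;0 0 0.18 0 0 0 0.5;0 0 0.18 0 0 0 0.5;0 0 0.18 0 0 0 -0.5;0 0 0.18 0 0 0 -0.5;0 0 0.18 0 0 0 -0.5;0 0 0.18 0 0 0 -0.5;0 0 0.18 0 0 0 -0.5'
```

```text
time: 3.57
tool_pos: [473.1, 289.2, 122.3]
tcp_rot: [-3.136, -0.008, 2.822]
contact_force: [-1.4, -1.2, -0.8]
grip_width: 68.8
finger_force: 0.0
time: 3.98
tool_pos: [476.3, 289.5, 31.0]
tcp_rot: [-3.14, -0.002, 2.821]
contact_force: [-0.1, -0.2, -0.4]
grip_width: 68.8
finger_force: 0.0
time: 4.65
tool_pos: [478.2, 288.9, 14.2]
tcp_rot: [3.141, 0.001, 2.82]
contact_force: [-1.1, 0.4, 1.8]
grip_width: 40.8
finger_force: 30.1
```

```bash
cd .;
python3 -m handwheel '0 0 -0.3 0 0 0 -0.5;0 0 -0.6 0 0 0 -0.5;0 0 -0.8 0 0 0 -0.5;0 0 -0.8 0 0 0 -0.5'
python3 -m handwheel '-0.15 -0.2 0 0 0 0 -0.5;-0.35 -0.46 0 0 0 0 -0.5;-0.55 -0.72 0 0 0 0 -0.5;-0.64 -0.83 0 0 0 0 -0.5'
python3 -m handwheel '-0.22 -0.28 0 0 0 0 -0.5;-0.43 -0.55 0 0 0 0 -0.5;-0.64 -0.83 0 0 0 0 -0.5'
python3 -m handwheel '-0.22 -0.28 0 0 0 0 -0.5;-0.4 -0.52 0 0 0 0 -0.5;-0.55 -0.7 0 0 0 0 -0.5;-0.64 -0.83 0 0 0 0 -0.5;-0.64 -0.83 0 0 0 0 -0.5;-0.64 -0.83 0 0 0 0 -0.5'
python3 - <<'E'
from h import *
np.set_printoptions(precision=2,suppress=True)
P={c:viewer.capture(c) for c in("wrist","side")}
for c in P: save(P[c],c+"2.png")
p=P["wrist"]
for c,p in P.items():
  for r in viewer.cut_out("tray",p)[:1]: print(c,r["score"],r["centre"],r["pixels"].sum(), proj(p,[581,-8,3]))
  print([ (r["centre"],r["score"]) for r in viewer.recognise("tin_mid",p)[:3]])
o=bot.get_obs();print(o["time"],o["tool_pos"],o["tcp_rot"],o["grip_width"])
cv2.imwrite("pics/two2.png",cv2.resize(np.hstack([P["wrist"]["frame"],P["side"]["frame"]])[:,:,::-1],(800,300)))
E
```

```text
time: 4.98
tool_pos: [480.2, 289.8, 98.1]
tcp_rot: [3.136, 0.006, 2.82]
contact_force: [1.0, 1.2, -0.6]
grip_width: 40.8
finger_force: 30.0
time: 5.32
tool_pos: [512.6, 186.6, 92.7]
tcp_rot: [-3.14, -0.001, 2.819]
contact_force: [0.3, 0.2, -1.7]
grip_width: 40.5
finger_force: 30.0
time: 5.57
tool_pos: [546.4, 89.5, 92.6]
tcp_rot: [-3.141, -0.002, 2.821]
contact_force: [0.0, 0.5, -2.0]
grip_width: 40.7
finger_force: 30.0
time: 6.07
tool_pos: [580.6, -8.8, 92.5]
tcp_rot: [-3.142, -0.002, 2.818]
contact_force: [1.3, 0.2, -1.8]
grip_width: 40.6
finger_force: 30.0
wrist 0.79 [315.9, 192.5] 29406 [np.float64(322.5793130986235), np.float64(245.19970801791612)]
[([612.0, 396.5], 0.73), ([320.2, 301.0], 0.64)]
side 0.66 [361.0, 255.7] 3344 [np.float64(350.17935886772625), np.float64(250.5865298032731)]
[([354.4, 424.2], 0.96), ([333.1, 360.8], 0.79), ([435.7, 378.4], 0.67)]
6.3667 [580.96  -7.21  93.68] [ 3.14 -0.    2.82] 40.73913088012681
```

View pics/wrist2.png

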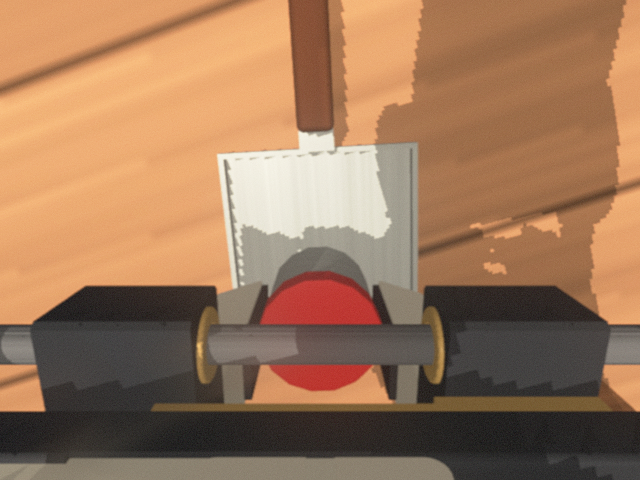

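The wrist view shows the tray pan's rear corners at (218,155) and (417,144) and the handle root at (316,130). I compute the pan centre from these.

```bash
python3 - <<'E'
from h import *
np.set_printoptions(precision=2,suppress=True)
p=viewer.capture("wrist")
a,b=onz(p,(218,155),9),onz(p,(417,144),9)
print(a,b,np.linalg.norm(a-b)); e=(b-a)/np.linalg.norm(b-a); yaw=np.arctan2(-e[0],e[1]); m=(a+b)/2
c=m+60*np.array([np.cos(yaw),np.sin(yaw),0]); print(yaw,c)
print("handle root top",onz(p,(315,131),38),onz(p,(308,1),38))
r=viewer.cut_out("tray",p)[0]["pixels"]; v=np.r_[10:120:10]
for y in v: u=np.nonzero(r[y])[0]; print(onz(p,(u.mean(),y),38)[:2],len(u),end=" ")
print(bot.get_obs()["tool_pos"])
E
```

```text
[512.75 -44.72   9.  ] [541.66  61.35   9.  ] 109.94478463690932
-0.2660825779878994 [585.1   -7.46   9.  ]
handle root top [517.13  10.74  38.  ] [462.76  25.65  38.  ]
[465.79  23.2 ] 39 [469.72  22.09] 40 [473.71  20.98] 39 [477.73  19.84] 38 [481.73  18.48] 38 [485.99  17.76] 39 [490.16  16.59] 38 [494.37  15.41] 39 [498.55  13.99] 37 [503.01  13.23] 38 [507.22  11.56] 39 [581.1   -7.51  93.77]
```

```bash
cd .;
python3 -m handwheel '-0.04 0.01 0.25 0 0 0 -0.5;-0.04 0.01 0.5 0 0 0 -0.5;-0.04 0.01 0.65 0 0 0 -0.5;-0.04 0.01 0.72 0 0 0 -0.5;-0.04 0.01 0.75 0 0 0 -0.5;-0.04 0.01 0.755 0 0 0 -0.5;-0.04 0.01 0.755 0 0 0 -0.5'
```

```text
time: 7.05
tool_pos: [586.0, -8.5, 19.1]
tcp_rot: [3.141, 0.002, 2.82]
contact_force: [0.0, -1.1, -1.4]
grip_width: 40.5
finger_force: 30.0
```

```bash
cd .;
python3 -m handwheel '0 0 0.015 0 0 0 -0.5;0 0 0.015 0 0 0 -0.5;0 0 0.015 0 0 0 0.4;0 0 0.015 0 0 0 0.4;0 0 0.015 0 0 0 0.4;0 0 0.015 0 0 0 0.4;0 0 0.015 0 0 0 0.4;0 0 0.015 0 0 0 0.4'
python3 -m handwheel '0 0 -0.2 0 0 0 0.4;0 0 -0.5 0 0 0 0.4;0 0 -0.9 0 0 0 0.4;0 0 -1 0 0 0 0.4;0 0 -1 0 0 0 0.4'
python3 -m handwheel '0.4 0 0 0 0 0 0.4;0.75 0 0 0 0 -0.018 0.4;1 0 0 0 0 -0.018 0.4;1 0 0 0 0 -0.018 0.4;1 0 0 0 0 -0.018 0.4'
python3 - <<'E'
from h import *
np.set_printoptions(precision=2,suppress=True)
p=viewer.capture("wrist"); save(p,"w3.png"); 
s=viewer.capture("side"); e=viewer.capture("scene")
tt=[[r["centre"] for r in viewer.recognise("tin_mid",q)] for q in(s,e)]; print(tt,proj(s,[585,-8,24]),proj(e,[585,-8,24]))
r=viewer.cut_out("tray",p)[0]["pixels"]
for y in range(10,400,40):
    u=np.nonzero(r[y])[0]
    if len(u): print(y,u.min(),u.max(),onz(p,(u.mean(),y),38)[:2])
cv2.imwrite("pics/b3.png",np.hstack([cv2.resize(p["frame"],(400,300)),cv2.resize(s["frame"][170:290,170:330],(400,300)),])[:,:,::-1])
o=bot.get_obs();print(o["time"],o["tool_pos"],o["tcp_rot"])
E
```

```text
time: 7.72
tool_pos: [585.4, -8.6, 16.8]
tcp_rot: [3.141, 0.0, 2.82]
contact_force: [-0.4, -0.3, -1.1]
grip_width: 64.0
finger_force: 0.0
time: 8.13
tool_pos: [587.6, -8.8, 120.7]
tcp_rot: [3.14, 0.008, 2.82]
contact_force: [0.2, 0.1, -0.4]
grip_width: 64.4
finger_force: 0.0
time: 8.55
tool_pos: [489.3, 23.5, 116.1]
tcp_rot: [-3.141, -0.001, 2.877]
contact_force: [0.6, -0.8, 1.4]
grip_width: 64.5
finger_force: 0.0
[[[348.8, 243.1], [335.1, 359.9], [356.8, 424.1], [435.7, 375.1]], [[291.8, 232.4], [471.4, 253.9], [415.9, 256.2], [428.1, 206.7]]] [np.float64(348.2662159754192), np.float64(242.48731853980445)] [np.float64(292.06332653802684), np.float64(232.68886508822294)]
130 293 326 [423.39  34.86]
170 294 325 [443.68  29.23]
210 293 325 [464.88  23.06]
250 295 325 [487.37  17.4 ]
290 294 326 [510.86  10.89]
370 232 390 [561.75  -2.74]
8.85 [491.12  22.78 116.35] [ 3.14 -0.    2.88]
```

View pics/w3.png

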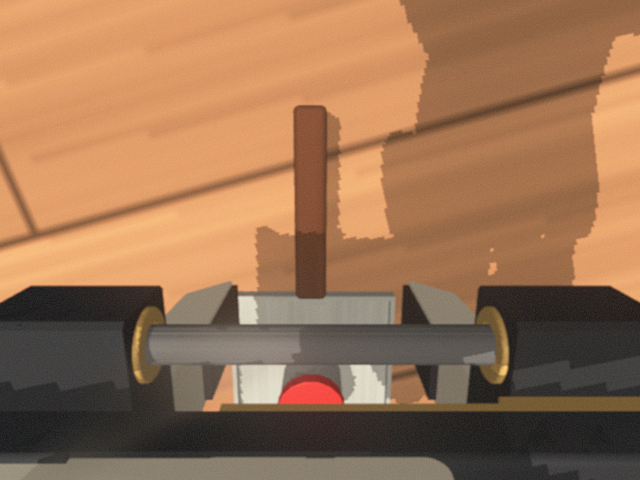

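The tin stands at the tray centre, as both views confirm. The handle lies along column 310, rows 106–298, aligned with the tool. I move over it and grip 160 mm behind the tray origin.

```bash
cd .;
python3 -m handwheel '0.3 -0.03 0 0 0 0 0.2;0.6 -0.06 0 0 0 0 0.2;0.61 -0.06 0.3 0 0 0 0.2;0.61 -0.06 0.5 0 0 0 0.2;0.61 -0.06 0.5 0 0 0 0.2'
python3 -m handwheel '0 0 0.2 0 0 0 0.2;0 0 0.4 0 0 0 0.2;0 0 0.52 0 0 0 0.2;0 0 0.58 0 0 0 0.2;0 0 0.58 0 0 0 0.2;0 0 0.58 0 0 0 0.2'
python3 -m handwheel '0 0 0 0 0 0 -0.3;0 0 0 0 0 0 -0.3;0 0 0 0 0 0 -1;0 0 0 0 0 0 -1;0 0 0 0 0 0 -1;0 0 0 0 0 0 -1;0 0 0 0 0 0 -1;0 0 0 0 0 0 -1'
python3 - <<'E'
from h import *
np.set_printoptions(precision=4,suppress=True)
P={c:viewer.capture(c) for c in("scene","side")}
for c,p in P.items(): save(p,c+"4.png")
o=bot.get_obs();print(o)
# shelf silhouette fit: board, walls
SH=[box(-100,100,-87.5,87.5,0,74)]
M=[]
for c,p in P.items():
    m=viewer.cut_out("shelf",p)[0]["pixels"]; M.append((p,m)); print(c,m.sum())
# top-face corners by eye seeded, refined on edges
g={c:cv2.cornerSubPix(cv2.cvtColor(P[c]["frame"],cv2.COLOR_RGB2GRAY),np.array(u,np.float32).reshape(-1,1,2),(4,4),(-1,-1),(3,50,.01)).reshape(-1,2) for c,u in {"side":[(300.8,207.2),(269.2,261.2),(173.2,244.8)],"scene":[(332.8,276),(205.4,324.2),(291.4,356.1)]}.items()}
for c in g:
    print(c,g[c].tolist(),[onz(P[c],u,74)[:2].round(1).tolist() for u in g[c]])
print(fit(M,SH,np.array([800,35,-.09])))
e=P["side"]["frame"][:,:,::-1][165:300,165:345]; f=P["scene"]["frame"][:,:,::-1][235:385,195:395]
cv2.imwrite("pics/shelf4.png",np.hstack([cv2.resize(e,(400,300),interpolation=2),cv2.resize(f,(400,300),interpolation=2)]))
E
```

```text
time: 9.27
tool_pos: [428.0, 33.4, 64.2]
tcp_rot: [-3.141, -0.005, 2.876]
contact_force: [-2.0, -0.7, 0.2]
grip_width: 55.1
finger_force: 0.0
time: 9.77
tool_pos: [430.7, 33.2, 9.1]
tcp_rot: [3.141, 0.0, 2.876]
contact_force: [0.8, -0.1, 0.6]
grip_width: 55.4
finger_force: 0.0
time: 10.43
tool_pos: [430.1, 33.3, 8.9]
tcp_rot: [3.141, 0.0, 2.876]
contact_force: [-0.9, 0.8, 2.5]
grip_width: 18.1
finger_force: 30.0
{'time': 10.5333, 'joint_positions': array([-0.1008,  0.5078,  2.0267,  0.0002,  0.6068, -1.4066]), 'dq': array([-0.0003,  0.0019,  0.0022,  0.0004, -0.0003, -0.0009]), 'tau': array([ -0.291 , -38.1311, -12.1741,  -0.0505,  -0.0834,   0.0536]), 'tool_pos': array([430.1131,  33.3395,   8.8503]), 'tcp_rot': array([3.1414, 0.0002, 2.8764]), 'contact_force': array([-0.6832,  1.1624,  3.6078]), 'moment': array([0.0692, 0.1183, 0.0125]), 'finger_force': 30.00113010406494, 'grip_width': 18.040588301048604}
scene 9624
side 9295
side [[300.0657043457031, 206.72866821289062], [268.937255859375, 261.7480773925781], [171.13046264648438, 241.53834533691406]] [[689.3, -42.5], [707.6, 126.0], [905.1, 104.0]]
scene [[332.6793212890625, 275.633544921875], [203.1486053466797, 321.6015930175781], [287.9380187988281, 357.0628662109375]] [[713.1, 127.0], [890.3, -65.0], [908.1, 106.1]]
(array([799.4132,  29.726 ,  -0.1029]), np.float64(2498.0), [9624, 9295])
```

View pics/shelf4.png

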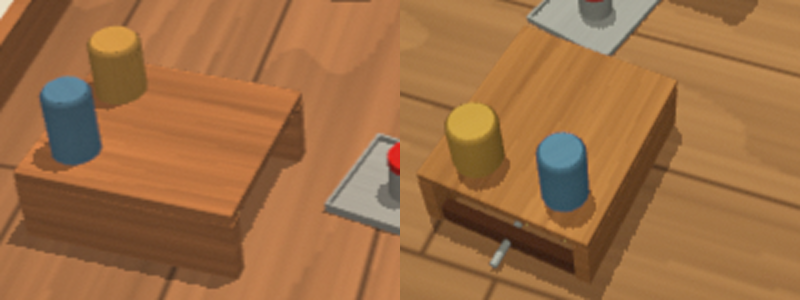

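The gripper holds the handle (18 mm). Edge-refined corners put the shelf at about (799.5, 31) with yaw -0.107. The side lengths check at about 198×172 against 200×175. I slowly slide and turn the tray onto the shelf axis, still in front of the shelf.

```bash
cd .;
python3 -m handwheel '0 0.01 0 0 0 -0.0015 -1;0 0.03 0 0 0 -0.004 -1;0 0.06 0 0 0 -0.008 -1;-0.005 0.09 0 0 0 -0.0125 -1;-0.005 0.12 0 0 0 -0.0165 -1;-0.005 0.15 0 0 0 -0.02 -1;-0.01 0.18 0 0 0 -0.024 -1;-0.01 0.2 0 0 0 -0.026 -1'
python3 -m handwheel '0 0.03 0 0 0 -0.004 -1;0 0.06 0 0 0 -0.008 -1;0 0.09 0 0 0 -0.012 -1;0 0.12 0 0 0 -0.016 -1;-0.005 0.15 0 0 0 -0.02 -1;-0.005 0.17 0 0 0 -0.023 -1;-0.005 0.18 0 0 0 -0.0243 -1;-0.005 0.18 0 0 0 -0.0243 -1'
python3 - <<'E'
from h import *
np.set_printoptions(precision=3,suppress=True)
P={c:viewer.capture(c) for c in("scene","side","wrist")}
o=bot.get_obs();print(o["time"],o["tool_pos"],o["tcp_rot"],o["contact_force"])
S=np.array([799.5,31,-.107]); y=o["tcp_rot"][2]-np.pi; t=o["tool_pos"][:2]+160*np.array([np.cos(y),np.sin(y)]); d=t-S[:2]; c,s=np.cos(S[2]),np.sin(S[2])
print("tray pred",t,y,"in shelf",c*d[0]+s*d[1],-s*d[0]+c*d[1])
for k in("scene","side"):
    print(k,[r["centre"] for r in viewer.recognise("tin_mid",P[k])],proj(P[k],[*t,24]))
    im=P[k]["frame"][:,:,::-1].copy()
    for B,q in[(b,[*t,y]) for b in TR[:1]]+[(box(-100,100,-87.5,87.5,62,74),S)]:
        for x in tf(B,q): cv2.circle(im,tuple(int(v*8) for v in proj(P[k],x)),10,(0,255,0),-1,cv2.LINE_AA,3)
    u=[int(v) for v in proj(P[k],[700,45,30])]; cc=im[max(u[1]-100,0):u[1]+110,u[0]-150:u[0]+130]
    save({"frame":cv2.resize(cc,(400,300),interpolation=2)[:,:,::-1]},k+"5.png")
cv2.imwrite("pics/c5.png",np.hstack([cv2.imread("pics/scene5.png"),cv2.imread("pics/side5.png")]))
E
```

```text
time: 11.3
tool_pos: [436.3, 52.0, 8.8]
tcp_rot: [-3.141, -0.0, 2.957]
contact_force: [-2.2, -5.6, 4.2]
grip_width: 17.6
finger_force: 30.3
time: 11.97
tool_pos: [440.2, 69.6, 8.8]
tcp_rot: [-3.141, 0.0, 3.033]
contact_force: [-0.9, -5.5, 3.5]
grip_width: 18.3
finger_force: 30.4
12.1167 [440.194  69.564   8.793] [-3.141  0.     3.033] [-0.578 -4.853  3.846]
tray pred [599.258  52.291] -0.10817091622573649 in shelf -201.3701689980447 -0.21599983728510352
scene [[312.0, 240.3], [472.1, 253.3], [418.1, 256.8], [429.3, 207.1]] [np.float64(314.9658239444983), np.float64(243.32098798287132)]
side [[337.2, 260.3], [438.1, 377.9], [335.0, 360.2], [356.0, 424.3]] [np.float64(335.67321306131055), np.float64(261.88541310546145)]
```

View pics/c5.png

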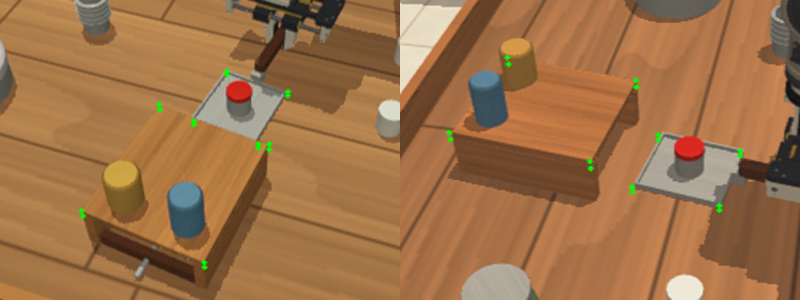

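The tray model corners match the pan and the tin stands at its centre. The tray is square on the shelf axis (predicted x -201, y about 0). I slide in to just short of the earliest possible buffer contact.

```bash
cd .;
python3 -m handwheel '-0.01 0 0 0 0 0 -1;-0.04 0 0 0 0 0 -1;-0.09 0 0 0 0 0 -1;-0.15 0 0 0 0 0 -1;-0.21 0 0 0 0 0 -1;-0.27 0 0 0 0 0 -1;-0.33 0 0 0 0 0 -1;-0.39 0 0 0 0 0 -1'
python3 -m handwheel '-0.06 0 0 0 0 0 -1;-0.12 0 0 0 0 0 -1;-0.18 0 0 0 0 0 -1;-0.24 0 0 0 0 0 -1;-0.3 0 0 0 0 0 -1;-0.36 0 0 0 0 0 -1;-0.42 0 0 0 0 0 -1;-0.48 0 0 0 0 0 -1'
python3 -m handwheel '-0.06 0 0 0 0 0 -1;-0.12 0 0 0 0 0 -1;-0.18 0 0 0 0 0 -1;-0.24 0 0 0 0 0 -1;-0.3 0 0 0 0 0 -1;-0.35 0 0 0 0 0 -1;-0.39 0 0 0 0 0 -1;-0.42 0 0 0 0 0 -1'
python3 - <<'E'
from h import *
np.set_printoptions(precision=3,suppress=True)
o=bot.get_obs();print(o["time"],o["tool_pos"],o["tcp_rot"],o["contact_force"])
S=np.array([799.5,31,-.107]); y=o["tcp_rot"][2]-np.pi; t=o["tool_pos"][:2]+160*np.array([np.cos(y),np.sin(y)]); d=t-S[:2]; c,s=np.cos(S[2]),np.sin(S[2])
print("tray pred",t,y,"in shelf",c*d[0]+s*d[1],-s*d[0]+c*d[1])
p=viewer.capture("wrist"); save(p,"w6.png")
m=viewer.cut_out("tray",p)[0]["pixels"]; v=np.nonzero(m.any(1))[0]; print(v.min(),v.max())
E
```

```text
time: 12.88
tool_pos: [475.9, 66.3, 8.3]
tcp_rot: [-3.141, -0.006, 3.035]
contact_force: [-9.1, 0.4, 9.0]
grip_width: 17.7
finger_force: 29.9
time: 13.55
tool_pos: [523.9, 61.3, 8.3]
tcp_rot: [-3.142, -0.006, 3.035]
contact_force: [-8.8, 1.2, 9.4]
grip_width: 17.8
finger_force: 29.9
time: 14.22
tool_pos: [566.0, 56.8, 8.4]
tcp_rot: [3.142, -0.005, 3.035]
contact_force: [-8.9, 1.0, 8.4]
grip_width: 17.8
finger_force: 29.9
14.2167 [566.037  56.805   8.377] [ 3.142 -0.005  3.035] [-8.887  0.965  8.429]
tray pred [725.135  39.84 ] -0.10622873273642197 in shelf -74.88343692734591 0.8478255475965968
267 404
```

```bash
cd .;
python3 -m handwheel '-0.04 0 -0.005 0 0 0 -1;-0.08 0 -0.005 0 0 0 -1;-0.12 0 -0.005 0 0 0 -1;-0.15 0 -0.005 0 0 0 -1;-0.17 0 -0.005 0 0 0 -1;-0.18 0 -0.005 0 0 0 -1'
python3 -m handwheel '-0.008 0 -0.005 0 0 0 -1;-0.013 0 -0.005 0 0 0 -1;-0.018 0 -0.005 0 0 0 -1;-0.023 0 -0.005 0 0 0 -1;-0.03 0 -0.005 0 0 0 -1'
```

```text
time: 14.82
tool_pos: [583.9, 54.9, 8.7]
tcp_rot: [3.142, -0.005, 3.035]
contact_force: [-7.7, 0.9, 6.8]
grip_width: 17.8
finger_force: 29.9
time: 15.23
tool_pos: [587.0, 54.5, 8.9]
tcp_rot: [3.142, -0.005, 3.035]
contact_force: [-6.0, 0.8, 3.1]
grip_width: 17.9
finger_force: 29.9
```

View pics/w6.png

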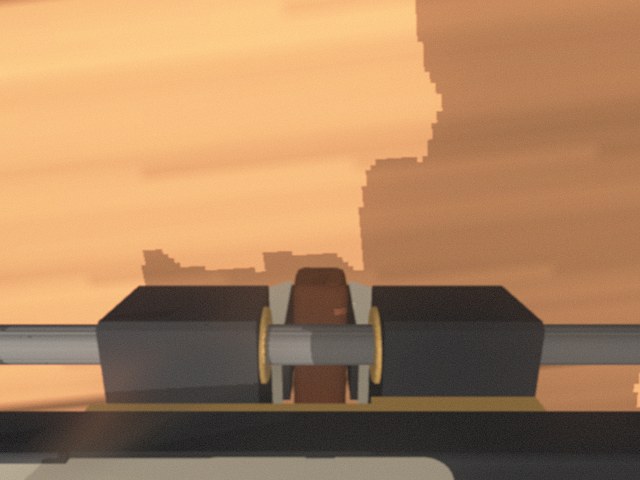

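The wrist view shows the handle (320, 268–400) firmly between the pads. I start feeling forward in small steps.

```bash
cd .;
python3 -m handwheel '-0.006 0 -0.003 0 0 0 -1;-0.012 0 -0.003 0 0 0 -1;-0.018 0 -0.003 0 0 0 -1;-0.024 0 -0.003 0 0 0 -1;-0.024 0 -0.003 0 0 0 -1'
cat > g.py <<'E'
import sys
from plant import bot
f=bot.get_obs()["contact_force"][0]
sys.exit(f < float(sys.argv[1]))
E
```

```text
time: 15.65
tool_pos: [591.3, 53.7, 9.5]
tcp_rot: [3.142, -0.001, 3.034]
contact_force: [-2.5, 0.2, -3.1]
grip_width: 17.7
finger_force: 30.0
```

```bash
cd .;
python3 -m handwheel '-0.006 0 0 0 0 0 -1;-0.012 0 0 0 0 0 -1;-0.018 0 0 0 0 0 -1;-0.024 0 0 0 0 0 -1;-0.024 0 0 0 0 0 -1'
```

```text
time: 16.07
tool_pos: [594.1, 53.3, 10.0]
tcp_rot: [3.141, 0.0, 3.034]
contact_force: [-1.7, 0.3, -4.0]
grip_width: 17.8
finger_force: 30.0
```

```bash
cd .;
python3 -m handwheel '-0.004 0 0.004 0 0 0 -1;-0.01 0 0.004 0 0 0 -1;-0.016 0 0.004 0 0 0 -1;-0.02 0 0.004 0 0 0 -1;-0.02 0 0.004 0 0 0 -1'
```

```text
time: 16.48
tool_pos: [596.1, 53.2, 9.7]
tcp_rot: [3.141, 0.0, 3.034]
contact_force: [-2.9, 0.4, -3.3]
grip_width: 17.9
finger_force: 30.0
```

```bash
cd .;
python3 -m handwheel '-0.005 0 0 0 0 0 -1;-0.01 0 0 0 0 0 -1;-0.015 0 0 0 0 0 -1;-0.02 0 0 0 0 0 -1;-0.02 0 0 0 0 0 -1'
```

```text
time: 16.9
tool_pos: [598.1, 52.9, 9.6]
tcp_rot: [3.142, 0.0, 3.034]
contact_force: [-2.2, 0.3, -3.6]
grip_width: 17.8
finger_force: 30.0
```

```bash
cd .;
python3 -m handwheel '-0.005 0 0 0 0 0 -1;-0.01 0 0 0 0 0 -1;-0.015 0 0 0 0 0 -1;-0.02 0 0 0 0 0 -1;-0.02 0 0 0 0 0 -1'
python3 g.py -3.6 && python3 -m handwheel '-0.005 0 0 0 0 0 -1;-0.01 0 0 0 0 0 -1;-0.015 0 0 0 0 0 -1;-0.02 0 0 0 0 0 -1;-0.02 0 0 0 0 0 -1'
python3 g.py -3.6 && python3 -m handwheel '-0.005 0 0 0 0 0 -1;-0.01 0 0 0 0 0 -1;-0.015 0 0 0 0 0 -1;-0.02 0 0 0 0 0 -1;-0.02 0 0 0 0 0 -1'
```

```text
time: 17.32
tool_pos: [600.1, 52.7, 9.7]
tcp_rot: [3.141, 0.0, 3.034]
contact_force: [-1.3, -0.3, -4.0]
grip_width: 17.8
finger_force: 30.0False
False
```

```bash
sed -i 's/sys.exit(f < float(sys.argv\[1\]))/sys.exit(int(f < float(sys.argv[1])))/' g.py
python3 g.py -3.6 && python3 -m handwheel '-0.005 0 0 0 0 0 -1;-0.01 0 0 0 0 0 -1;-0.015 0 0 0 0 0 -1;-0.02 0 0 0 0 0 -1;-0.02 0 0 0 0 0 -1'
python3 g.py -3.6 && python3 -m handwheel '-0.005 0 0 0 0 0 -1;-0.01 0 0 0 0 0 -1;-0.015 0 0 0 0 0 -1;-0.02 0 0 0 0 0 -1;-0.02 0 0 0 0 0 -1'
python3 g.py -3.6 && python3 -m handwheel '-0.005 0 0 0 0 0 -1;-0.01 0 0 0 0 0 -1;-0.015 0 0 0 0 0 -1;-0.02 0 0 0 0 0 -1;-0.02 0 0 0 0 0 -1'
```

```text
time: 17.73
tool_pos: [602.1, 52.5, 9.6]
tcp_rot: [3.141, 0.0, 3.034]
contact_force: [-2.2, -0.3, -4.3]
grip_width: 17.7
finger_force: 30.0
time: 18.15
tool_pos: [604.0, 52.3, 9.6]
tcp_rot: [3.142, 0.0, 3.034]
contact_force: [-2.4, 0.7, -3.5]
grip_width: 17.6
finger_force: 30.0
time: 18.57
tool_pos: [606.0, 52.1, 9.6]
tcp_rot: [3.141, 0.0, 3.034]
contact_force: [-2.3, 0.8, -2.6]
grip_width: 17.9
finger_force: 30.0
```

```bash
python3 g.py -3.6 && python3 -m handwheel '-0.005 0 0 0 0 0 -1;-0.01 0 0 0 0 0 -1;-0.015 0 0 0 0 0 -1;-0.02 0 0 0 0 0 -1;-0.02 0 0 0 0 0 -1'
python3 g.py -3.6 && python3 -m handwheel '-0.005 0 0 0 0 0 -1;-0.01 0 0 0 0 0 -1;-0.015 0 0 0 0 0 -1;-0.02 0 0 0 0 0 -1;-0.02 0 0 0 0 0 -1'
python3 g.py -3.6 && python3 -m handwheel '-0.005 0 0 0 0 0 -1;-0.01 0 0 0 0 0 -1;-0.015 0 0 0 0 0 -1;-0.02 0 0 0 0 0 -1;-0.02 0 0 0 0 0 -1'
python3 g.py -3.6 && python3 -m handwheel '-0.005 0 0 0 0 0 -1;-0.01 0 0 0 0 0 -1;-0.015 0 0 0 0 0 -1;-0.02 0 0 0 0 0 -1;-0.02 0 0 0 0 0 -1'
```

```text
time: 18.98
tool_pos: [608.0, 51.9, 9.6]
tcp_rot: [3.141, 0.0, 3.034]
contact_force: [-2.2, -0.1, -3.8]
grip_width: 17.4
finger_force: 30.0
time: 19.4
tool_pos: [610.0, 51.6, 9.6]
tcp_rot: [3.141, 0.0, 3.034]
contact_force: [-1.6, 0.8, -3.2]
grip_width: 17.5
finger_force: 30.0
time: 19.82
tool_pos: [612.0, 51.4, 9.6]
tcp_rot: [3.141, 0.0, 3.034]
contact_force: [-2.6, 0.6, -3.2]
grip_width: 17.8
finger_force: 30.0
time: 20.23
tool_pos: [614.0, 51.2, 9.6]
tcp_rot: [3.141, 0.0, 3.034]
contact_force: [-1.6, 0.4, -3.7]
grip_width: 17.4
finger_force: 30.0
```

```bash
python3 g.py -3.6 && python3 -m handwheel '-0.005 0 0 0 0 0 -1;-0.01 0 0 0 0 0 -1;-0.015 0 0 0 0 0 -1;-0.02 0 0 0 0 0 -1;-0.02 0 0 0 0 0 -1'
python3 g.py -3.6 && python3 -m handwheel '-0.005 0 0 0 0 0 -1;-0.01 0 0 0 0 0 -1;-0.015 0 0 0 0 0 -1;-0.02 0 0 0 0 0 -1;-0.02 0 0 0 0 0 -1'
python3 g.py -3.6 && python3 -m handwheel '-0.005 0 0 0 0 0 -1;-0.01 0 0 0 0 0 -1;-0.015 0 0 0 0 0 -1;-0.02 0 0 0 0 0 -1;-0.02 0 0 0 0 0 -1'
python3 g.py -3.6 && python3 -m handwheel '-0.005 0 0 0 0 0 -1;-0.01 0 0 0 0 0 -1;-0.015 0 0 0 0 0 -1;-0.02 0 0 0 0 0 -1;-0.02 0 0 0 0 0 -1'
```

```text
time: 20.65
tool_pos: [615.9, 51.0, 9.6]
tcp_rot: [3.141, 0.0, 3.034]
contact_force: [-1.6, 0.0, -3.2]
grip_width: 17.8
finger_force: 30.0
time: 21.07
tool_pos: [618.0, 50.8, 9.6]
tcp_rot: [3.141, 0.0, 3.034]
contact_force: [-1.9, 0.6, -3.8]
grip_width: 18.0
finger_force: 30.0
time: 21.48
tool_pos: [619.9, 50.6, 9.6]
tcp_rot: [3.141, 0.0, 3.034]
contact_force: [-2.3, 0.8, -3.4]
grip_width: 17.6
finger_force: 30.0
time: 21.9
tool_pos: [621.9, 50.3, 9.6]
tcp_rot: [3.141, 0.0, 3.034]
contact_force: [-2.7, -0.6, -2.8]
grip_width: 17.8
finger_force: 30.0
```

```bash
python3 g.py -3.6 && python3 -m handwheel '-0.005 0 0 0 0 0 -1;-0.01 0 0 0 0 0 -1;-0.015 0 0 0 0 0 -1;-0.02 0 0 0 0 0 -1;-0.02 0 0 0 0 0 -1'
python3 g.py -3.6 && python3 -m handwheel '-0.005 0 0 0 0 0 -1;-0.01 0 0 0 0 0 -1;-0.015 0 0 0 0 0 -1;-0.02 0 0 0 0 0 -1;-0.02 0 0 0 0 0 -1'
python3 g.py -3.6 && python3 -m handwheel '-0.005 0 0 0 0 0 -1;-0.01 0 0 0 0 0 -1;-0.015 0 0 0 0 0 -1;-0.02 0 0 0 0 0 -1;-0.02 0 0 0 0 0 -1'
python3 g.py -3.6 && python3 -m handwheel '-0.005 0 0 0 0 0 -1;-0.01 0 0 0 0 0 -1;-0.015 0 0 0 0 0 -1;-0.02 0 0 0 0 0 -1;-0.02 0 0 0 0 0 -1'
```

```text
time: 22.32
tool_pos: [623.9, 50.1, 9.6]
tcp_rot: [3.142, 0.0, 3.034]
contact_force: [-1.4, 1.3, -3.9]
grip_width: 17.7
finger_force: 30.0
time: 22.73
tool_pos: [625.9, 49.9, 9.6]
tcp_rot: [3.142, 0.0, 3.034]
contact_force: [-2.3, 1.2, -3.4]
grip_width: 17.8
finger_force: 30.0
time: 23.15
tool_pos: [627.9, 49.7, 9.6]
tcp_rot: [3.141, 0.0, 3.034]
contact_force: [-2.4, -0.1, -3.9]
grip_width: 17.8
finger_force: 30.0
time: 23.57
tool_pos: [629.5, 49.6, 9.5]
tcp_rot: [3.142, -0.001, 3.034]
contact_force: [-5.1, 0.4, -2.4]
grip_width: 18.0
finger_force: 30.0
```

Contact: the force rose and motion fell short. I hold and average the reading.

```bash
python3 -m handwheel '0 0 0 0 0 0 -1;0 0 0 0 0 0 -1'
python3 -m handwheel '0 0 0 0 0 0 -1'
python3 -m handwheel '0 0 0 0 0 0 -1'
```

```text
time: 23.73
tool_pos: [629.5, 49.5, 9.5]
tcp_rot: [3.142, -0.0, 3.034]
contact_force: [-4.7, 0.6, -3.0]
grip_width: 17.7
finger_force: 30.0
time: 23.82
tool_pos: [629.5, 49.5, 9.5]
tcp_rot: [3.142, -0.0, 3.034]
contact_force: [-4.8, 0.1, -2.7]
grip_width: 17.9
finger_force: 30.0
time: 23.9
tool_pos: [629.6, 49.5, 9.6]
tcp_rot: [3.142, -0.0, 3.034]
contact_force: [-4.3, 0.6, -3.8]
grip_width: 17.7
finger_force: 30.0
```

The buffer is loaded with about 2.5 N, and released friction should be about 4 N (mu about 0.6), so it should hold. I unload the vertical force, then relax the push before opening.

```bash
python3 -m handwheel '0 0 0.003 0 0 0 -1;0 0 0.006 0 0 0 -1;0 0 0.006 0 0 0 -1;0 0 0.006 0 0 0 -1'
python3 -m handwheel '0.002 0 0 0 0 0 -1;0.004 0 0 0 0 0 -1;0.004 0 0 0 0 0 -1;0.004 0 0 0 0 0 -1'
```

```text
time: 24.23
tool_pos: [629.7, 49.6, 9.0]
tcp_rot: [3.142, -0.0, 3.034]
contact_force: [-5.3, -0.0, -1.9]
grip_width: 17.7
finger_force: 30.0
time: 24.57
tool_pos: [629.7, 49.5, 9.1]
tcp_rot: [3.141, 0.001, 3.034]
contact_force: [-2.0, 0.1, -2.6]
grip_width: 17.8
finger_force: 30.0
```

```bash
python3 -m handwheel '0.002 0 0.003 0 0 0 -1;0.002 0 0.003 0 0 0 -1;0.002 0 0.003 0 0 0 -1'
python3 -m handwheel '0 0 0 0 0 0 -0.5;0 0 0 0 0 0 -0.4;0 0 0 0 0 0 -0.2;0 0 0 0 0 0 0;0 0 0 0 0 0 0.1;0 0 0 0 0 0 0.2;0 0 0 0 0 0 0.2;0 0 0 0 0 0 0.2'
```

```text
time: 24.82
tool_pos: [629.6, 49.5, 8.9]
tcp_rot: [3.141, 0.001, 3.034]
contact_force: [-1.1, 0.1, -3.0]
grip_width: 17.5
finger_force: 30.0
time: 25.48
tool_pos: [629.2, 49.6, 8.7]
tcp_rot: [3.141, 0.0, 3.034]
contact_force: [-0.9, 0.3, -0.1]
grip_width: 54.5
finger_force: 0.0
```

```bash
python3 -m handwheel '0 0 -0.1 0 0 0 0.2;0 0 -0.4 0 0 0 0.2;0 0 -0.8 0 0 0 0.2;0.02 0 -1 0 0 0 0.2;0.04 0 -1 0 0 0 0.2'
python3 -m handwheel '0.4 0 0 0 0 0 0.2;0.8 0 0 0 0 0 0.2;0.8 0 0 0 0 0 0.2;0.8 0 0 0 0 0 0.2'
python3 - <<'E'
from h import *
np.set_printoptions(precision=2,suppress=True)
P={c:viewer.capture(c) for c in("scene","side","wrist")}
p=P["wrist"]; r=viewer.cut_out("tray",p)[0]["pixels"]
for y in range(10,400,50):
    u=np.nonzero(r[y])[0]
    if len(u): print(y,u.min(),u.max(),onz(p,(u.mean(),y),38)[:2])
a=cv2.resize(P["side"]["frame"][140:320,150:390],(400,300)); b=cv2.resize(p["frame"],(400,300))
cv2.imwrite("pics/fin.png",np.hstack([a,b])[:,:,::-1]); print(bot.get_obs()["time"])
E
```

```text
time: 25.9
tool_pos: [628.4, 50.0, 115.4]
tcp_rot: [3.141, 0.011, 3.035]
contact_force: [0.5, -0.4, 0.4]
grip_width: 55.1
finger_force: 0.0
time: 26.23
tool_pos: [542.7, 59.0, 108.4]
tcp_rot: [-3.141, -0.003, 3.035]
contact_force: [0.9, -0.1, 0.9]
grip_width: 55.1
finger_force: 0.0
26.4333
```

View pics/fin.png

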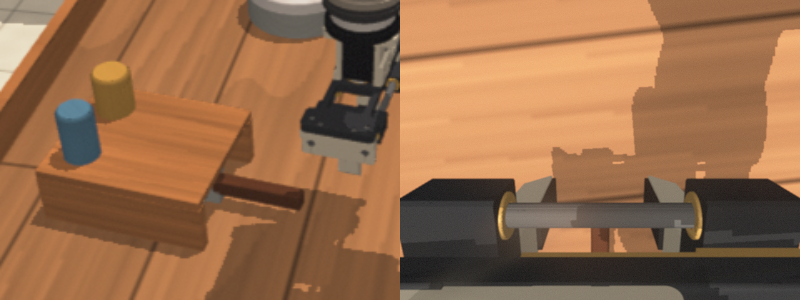

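The side view shows the tray under the half-shelf, with its handle sticking out square at (260,190). The arm is clear at (340,130) and nothing else has been disturbed, so I hand the job in.

```bash
python3 -c "
from plant import bot
print(bot.close_job())"
```

```text
the job is handed in; nothing more can be done
None
```

I handed the job in (no verdict came back): the red-lidded tin was set upright in the tray, and the tray slid in under the half-shelf and was left pressed on the buffer with an estimated 2.5 N, with the arm clear; the tin, hidden under the board, was not seen again after that.

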